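# Start the lidded plate shaker from its console

### The job

Start the plate shaker by pressing with the closed fingertips, gripping and lifting nothing: push its raised lid down shut, then on the console press the ribbed far end of the rocker down so that it tips fully to on, then press the round key fully home, and last press the square key fully home. Do not press the narrow bar key, do not lift the lid further open, and leave the jars, boxes and glassware standing around where they are.

Things in the scene. Friction and masses are not known exactly. Their poses are not given: they have to be found in the camera images.
- shaker: plate shaker: white fixed box 170 x 170 mm, 75 mm high, on the bench to one side of the robot's midline (the console is on the other; the sides swap); origin under its centre, x axis from its front (the robot's side) to its hinge side, z up; yaw within 0.25 rad
- lid (a joint): angle of the shaker's grey lid in rad: 0 is shut, positive is raised; starts 0.55 to 0.92. A flat plate 165 mm (hinge to free edge) x 168 mm wide, 8 mm thick, hinged along the far (+x) side, its free edge towards the robot, with a 14 mm long, 50 mm wide tab beyond the middle of the free edge. Stiff hinge (0.25 N m friction): it stays where it is left; 1 to 3 N downwards near the free edge moves it
- lid_hinge (a point): middle of the lid's hinge line, level with the lid's underside; 80 mm behind the shaker's centre (+x), 76 mm above the bench; the lid turns about the shaker's y axis
- lid_edge (a point): middle of the lid's free edge on its upper face (165 mm from the hinge line); its frame turns with the lid: x from the free edge to the hinge, z out of the upper face
- console: control console: grey fixed box 150 (x) x 270 (y) x 50 mm high; origin under its centre, x axis away from the robot, z up; yaw within 0.25 rad. Four plug-in switch modules (aluminium plates 74 x 52 x 3 mm) sit in a row along its y, 30 mm nearer the robot than its centre, 60 mm apart; which module is in which place varies
- rocker_key (a joint): angle of the rocker in rad: 0 to 0.03 off (near end down, as at the start), 0.36 on (far end down, its stop). Black paddle 56 mm long (console x) x 26 mm wide, hinged across its middle, with a 3 mm high cross rib near its far end; about 0.05 N m of friction (about 2 N at the far end), stays where it is left
- rocker_rib (a point): top of the rib, at the middle of the rocker's width, 24 mm beyond the hinge line; starts about 80 mm above the bench and goes down about 8.5 mm to on; its frame turns with the rocker, its y axis is the console's y
- round_key (a joint): travel of the round key in m: 0 up (starts 0 to 0.001), 0.008 fully home at its stop. Round, 30 mm across
- round_top (a point): centre of the top face of the round black push key on its own aluminium module; proud 13 mm when up (66 mm above the bench), 5 mm when home; no spring, moves straight down against about 4 N of friction and stays where it is pushed
- square_key (a joint): travel of the square key in m: 0 up (starts 0 to 0.001), 0.008 fully home at its stop. Square, 27 x 27 mm
- square_top (a point): centre of the top face of the square black push key on its own aluminium module; proud 13 mm when up (66 mm above the bench), 5 mm when home; no spring, moves straight down against about 4 N of friction and stays where it is pushed
- bar_key (a joint): travel of the bar key in m: 0 up (where it must stay), 0.008 home. Narrow bar 46 mm (console x) x 12 mm
- bar_top (a point): centre of the top face of the bar-shaped black push key on its own aluminium module; proud 13 mm; no spring, moves straight down against about 4 N of friction and stays where it is pushed
- jar: bystander: small capped jar 32 mm across, 55 mm high, between shaker and console; origin under its centre
- vial: bystander: amber vial 22 mm across, 36 mm high, standing on the console's top behind the keys; origin under its centre
- beaker: bystander: glass beaker 68 mm across, 85 mm high, on the left; origin under its centre
- bottle: bystander: green bottle with a blue cap, 60 mm across, 115 mm high, on the right; origin under its centre
- tipbox: bystander: tip box with a white lid, 82 x 117 x 57 mm, far left; origin under its centre
- tuberack: bystander: green tube rack 70 x 160 x 38 mm, far right; origin under its centre
- pillbox: bystander: small carton 70 x 45 x 25 mm, far, in the middle, behind the jar; origin under its centre
There are look-alikes about, which are no part of the job. Leave any blue look-alike of the shaker alone.

How it is judged:
By the outcome, as a careful person would: the job done as asked, in the order asked, and still so for the second after the job is handed in, with the robot touching nothing.
It also fails if it takes over 54 s, if anything falls off the work surface, if the arm or the gripper's body presses on something with over 40 N, if the wrist force passes 120 N, or if a joint passes its speed limit or range.

### The arm

A 6-joint arm with a two-finger parallel gripper is mounted at the origin on the work surface. World frame = base frame: x ahead of the robot, y to its left, z up, the work surface at z = 0. Lengths are in m, angles in rad, forces in N, time in s.
With the tool pointing down it reaches from about 0.325 to 0.9 m from the base axis. Payload 6.1 kg.
Tool frame: the origin (TCP) lies midway between the tips of the shut fingers; the grasp point (between the pads) lies 19 mm behind it; z points along the fingers, y is the line along which they close (so a half turn about z gives the same grasp; the last joint's range is limited). The gripper opens to 87 mm and grips with 3 to 60 N. Pads are 19 mm wide; open, the fingers measure 117 mm over their backs; the gripper's body (75 mm by 190 mm) begins 51 mm behind the grasp point.
Start: joints at [-1.46, 0.22, 1.526, -0, 1.395, -0.126], TCP at [0.147, -0.608, 0.194] pointing down, gripper open.
Joint ranges: [-2.98, 2.98], [-0.91, 2.08], [0.09, 2.57], [-1.24, 4.39], [0.2, 2.65], [-2.68, 2.68]. Speed limits (rad/s): [2.57, 2.57, 3.01, 3.14, 3.14, 3.14].

### API

Orientations are given as a unit quaternion [w, x, y, z].
In Python, from station import sensors, grab_frame, arm gives the robot as it stands.
- The arm moves only by the shell command python3 -m pendant 'ROWS' [FORCE]. ROWS is JSON, a list that holds one entry, the list of rows, each a list of 7 numbers: the turn, a rotation vector about the tool's x, y, z in rad, then the shift along the tool's x, y, z in mm, then the closure, from 0 (fully open) to 1 (shut). A call has 1 to 8 rows; each row shifts and turns the commanded pose from where the row before left it, along the tool's axes as they then stand; what a row does not reach is not made up. A row lasts 1/12 s, in which the tool goes at most 41.7 mm and 7.16 degrees, less where a joint would pass 70% of its speed; a pose out of reach is approached as far as the arm can. A call with a gripper value outside its range is refused whole. The fingers move at their own pace and stop on an object; FORCE is the grip in N (left out, the last holds). Time passes only in rows, so rows that do not move let the fingers close. It gives the time, the measured TCP pose, the force, the opening and the grip force at its end, in the units of the state.
- sensors.observe(): the state, without advancing time (a new reading comes with each control period).
- grab_frame(name): name is "scene" or "top"; returns a dict with "color" (480x640x3 uint8, red, green, blue), "K" (3x3 intrinsics, pixels), "k1" (the pictures are not rectified: a ray, as slopes to the right and down, at radius r is drawn at 1 + k1 r^2 times it, then the intrinsics apply), "R" (3x3) and "t" (3): a world point X has camera coordinates R X + t. Camera axes: x right, y down, z forward; pixel columns grow to the right and rows downward; lengths in m; the calibration is good to about 2 mm. A picture is of the moment at which its call begins. There is no depth.
- arm.sign_off(): hands the job in; it is judged then, once.
The state is a dict: "t": time; "joint_positions": joint angles; "dq": joint speeds; "joint_torque": joint torques, N m; "ee_pos": TCP position; "orientation": TCP orientation; "ft_force": force on the tool from outside, world axes, zero at the start; "wrist_torque": the same for the moment, N m; "width": finger opening in m; "gripper_force": force on a finger pad.
Only numpy, scipy, OpenCV 4.12 (cv2) and the standard library are available. Lean on these libraries where they do the work, as an engineer would, in place of code of your own. Each camera call takes 0.05 s, during which the arm holds its last target. There are 200 camera calls.

## Working session

There is one attempt and no reset: what is moved stays moved. The work goes in short steps, Python scripts to look and compute and a shell command to move; the robot and the scene stay as the last step left them, time stands still between calls to the robot, and variables do not carry over. Pictures are saved under pics/ and viewed, at most 10 in all, crops included, and the job is handed in when it is done.

```bash
ls; mkdir -p pics; python3 - <<'E'
from station import sensors, grab_frame
import cv2,pickle
for n in("scene","top"):
    f=grab_frame(n); pickle.dump(f,open(n+".pkl","wb")); cv2.imwrite(f"pics/{n}0.png",f["color"][:,:,::-1]); print(n,f["K"],f["k1"],f["R"],f["t"])
print(sensors.observe())
E
```

```text
pics
scene [[518.01518437   0.         323.3695713 ]
 [  0.         518.01518437 237.26021478]
 [  0.           0.           1.        ]] -0.07100222074141548 [[-0.80313851  0.59572345  0.00906106]
 [ 0.43341002  0.59461211 -0.67719435]
 [-0.40880837 -0.53995371 -0.7357484 ]] [ 0.42646066 -0.18127854  1.55496504]
top [[615.16118983   0.         312.95750678]
 [  0.         615.16118983 241.17708984]
 [  0.           0.           1.        ]] -0.030689968148817862 [[ 0.01086833 -0.99985932  0.01277589]
 [-0.98268845 -0.01304308 -0.1848061 ]
 [ 0.18494674 -0.01054618 -0.98269196]] [-0.01575218  0.53778161  1.71548081]
{'t': 0.1, 'joint_positions': array([-1.46012857e+00,  2.21127726e-01,  1.52748425e+00,  5.26760650e-06,
        1.39469233e+00, -1.26083939e-01]), 'dq': array([ 0.00197311, -0.00176886, -0.00299116, -0.00093666, -0.00016476,
        0.00027778]), 'joint_torque': array([ 1.29375669e-03, -4.95940125e+01, -3.88521087e+01,  7.00335111e-02,
        5.14678017e-02, -5.50935818e-05]), 'ee_pos': array([ 0.14653282, -0.60696552,  0.19266538]), 'orientation': array([-8.55781721e-04,  9.93001448e-01,  1.18099074e-01,  9.18932343e-06]), 'ft_force': array([-0.03180729, -0.1089206 , -0.18733564]), 'wrist_torque': array([-0.01948952, -0.01428862, -0.00118739]), 'gripper_force': 0.0, 'width': 0.0872031612987425}
```

View pics/scene0.png

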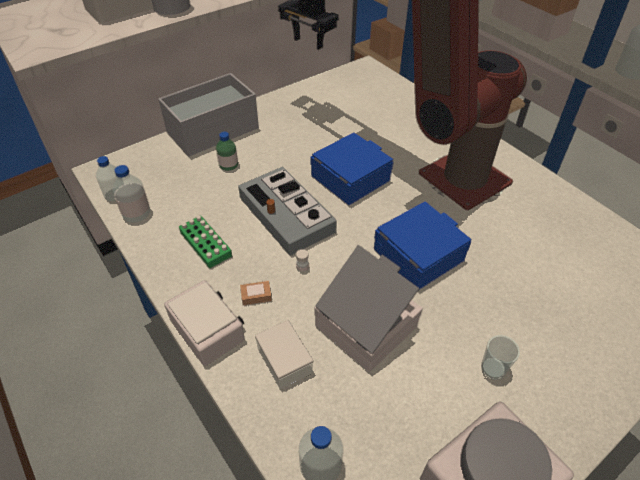

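View pics/top0.png

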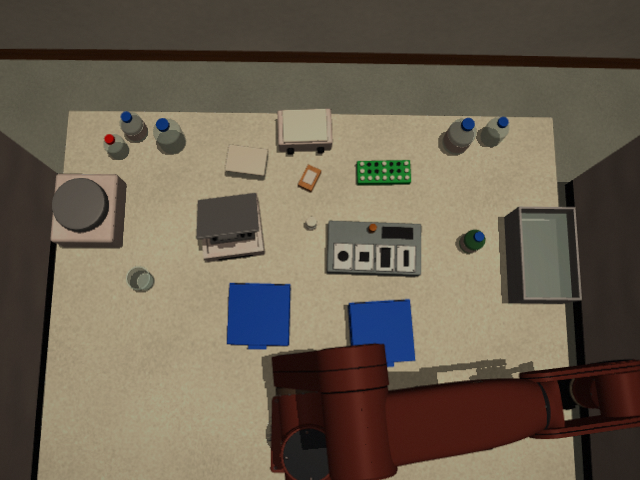

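The scene view shows the shaker with its lid raised at about (368,305) and the console at (287,205), with blue look-alikes nearer the robot. In the top view the console is at (374,248), with modules at x=343, 364, 385 and 406 px, and the shaker is at (230,227). I'll enlarge both.

```bash
python3 - <<'E'
import cv2,numpy as np
t=cv2.imread("pics/top0.png");s=cv2.imread("pics/scene0.png")
a=cv2.resize(t[215:285,320:430],None,fx=5,fy=5,interpolation=cv2.INTER_CUBIC)
b=cv2.resize(t[185:270,185:275],None,fx=4,fy=4,interpolation=cv2.INTER_CUBIC)
c=cv2.resize(s[160:255,230:345],None,fx=3,fy=3,interpolation=cv2.INTER_CUBIC)
d=np.zeros((600,800,3),np.uint8)
d[:350,:550]=a; d[:,:][260:,:][:0]
d=np.zeros((600,800,3),np.uint8)
a=cv2.resize(t[215:285,320:430],None,fx=4,fy=4,interpolation=cv2.INTER_CUBIC)
b=cv2.resize(t[185:270,185:275],None,fx=3.5,fy=3.5,interpolation=cv2.INTER_CUBIC)
e=cv2.resize(s[240:375,305:430],None,fx=2.3,fy=2.3,interpolation=cv2.INTER_CUBIC)
d[:a.shape[0],:a.shape[1]]=a; d[:b.shape[0],450:450+b.shape[1]]=b
c=c[:285]; d[300:300+c.shape[0],:c.shape[1]]=c; e=e[:290]; d[305:305+e.shape[0],450:450+e.shape[1]]=e
cv2.imwrite("pics/crop1.png",d)
E
```

```text
(no output)
```

View pics/crop1.png

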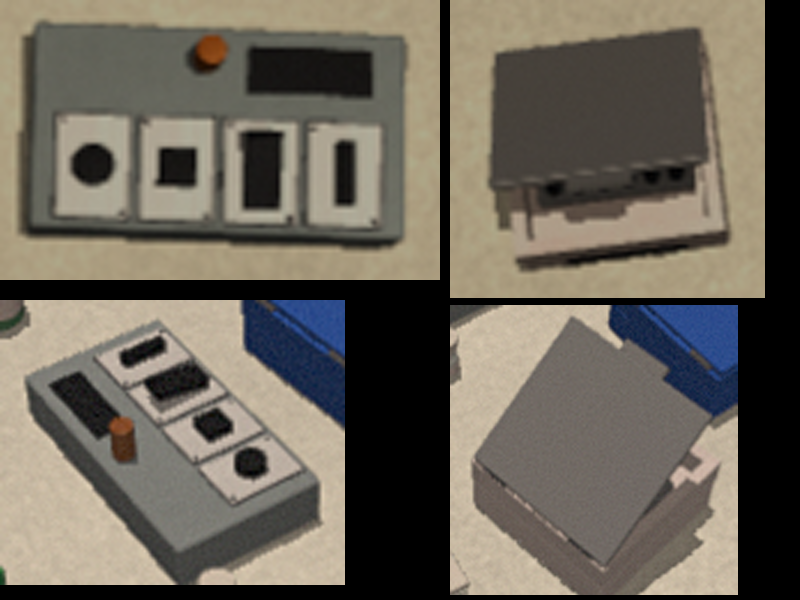

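The crop shows the modules from +y to -y: round, square, rocker, bar. The lid's free corners are clear in both views. Next I'll measure them.

```bash
cat >h.py <<'E'
import numpy as np,cv2
def rays(f,px):
    p=cv2.undistortPoints(np.array(px,float).reshape(-1,1,2),f["K"],np.array([f["k1"],0,0,0,0.])).reshape(-1,2)
    return -f["R"].T@f["t"], np.c_[p,np.ones(len(p))]@f["R"]
def plane(f,px,z):
    o,d=rays(f,px); return o+d*((z-o[2])/d[:,2])[:,None]
def tri(f,p,g,q):
    o,d=rays(f,p);o2,d2=rays(g,q);out=[]
    for a,b in zip(d,d2):
        a=a/np.linalg.norm(a);b=b/np.linalg.norm(b);k=np.linalg.lstsq(np.c_[a,-b],o2-o,rcond=None)[0]
        u,v=o+k[0]*a,o2+k[1]*b; out.append([*(u+v)/2,np.linalg.norm(u-v)])
    return np.array(out)
def blobs(f,box,lo=25,hi=400,thr=50):
    x0,y0,x1,y1=box;m=(f["color"][y0:y1,x0:x1].max(2)<thr).astype(np.uint8)
    n,l,s,c=cv2.connectedComponentsWithStats(m)
    return [(s[i,4],*(c[i]+[x0,y0]).round(2),s[i,2],s[i,3]) for i in range(1,n) if lo<s[i,4]<hi]
E
python3 - <<'E'
import pickle,numpy as np
np.set_printoptions(precision=4,suppress=True)
from h import *
S=pickle.load(open("scene.pkl","rb"));T=pickle.load(open("top.pkl","rb"))
for n,f,b in(("S",S,(238,165,325,230)),("T",T,(330,220,424,274))):
    for B in blobs(f,b): print(n,B,plane(f,[B[1:3]],.066)[0])
print("lid hingeL,hingeR,freeL,freeR",tri(T,[(198.4,201.3),(255.6,193.6),(196.9,238.4),(258.1,231.3)],S,[(373.3,351.7),(315.9,307.4),(418.9,287.8),(357.2,245.7)]))
print("shaker front top corners",plane(T,[(205.5,259),(264.5,250)],.075))
# blue boxes and others
import cv2
c=T["color"].astype(int);m=((c[...,2]>c[...,0]+60)&(c[...,2]>90)).astype(np.uint8)
n,l,s,ce=cv2.connectedComponentsWithStats(m)
for i in range(1,n):
    if s[i,4]>500: 
        r=cv2.minAreaRect(np.argwhere(l==i)[:,::-1].astype(np.float32)); print("blue",r,plane(T,[r[0]],.08)); print(plane(T,cv2.boxPoints(r),.08))
E
```

```text
S (np.int32(66), np.float64(277.11), np.float64(176.8), np.int32(15), np.int32(9)) [ 0.4957 -0.2658  0.066 ]
S (np.int32(153), np.float64(288.47), np.float64(186.96), np.int32(21), np.int32(12)) [ 0.4938 -0.2118  0.066 ]
S (np.int32(227), np.float64(258.04), np.float64(193.96), np.int32(22), np.int32(22)) [ 0.5761 -0.2368  0.066 ]
S (np.int32(80), np.float64(300.36), np.float64(201.29), np.int32(12), np.int32(10)) [ 0.5    -0.1457  0.066 ]
S (np.int32(74), np.float64(312.97), np.float64(214.01), np.int32(10), np.int32(9)) [ 0.501  -0.0869  0.066 ]
T (np.int32(344), np.float64(397.04), np.float64(232.34), np.int32(31), np.int32(12)) [ 0.5639 -0.2492  0.066 ]
T (np.int32(170), np.float64(384.98), np.float64(256.95), np.int32(9), np.int32(19)) [ 0.4922 -0.2139  0.066 ]
T (np.int32(74), np.float64(342.65), np.float64(255.57), np.int32(10), np.int32(10)) [ 0.4946 -0.0937  0.066 ]
T (np.int32(60), np.float64(405.5), np.float64(258.0), np.int32(4), np.int32(15)) [ 0.4899 -0.2722  0.066 ]
T (np.int32(81), np.float64(364.0), np.float64(256.0), np.int32(9), np.int32(9)) [ 0.4941 -0.1543  0.066 ]
T (np.int32(64), np.float64(348.56), np.float64(272.72), np.int32(46), np.int32(2)) [ 0.4458 -0.1105  0.066 ]
lid hingeL,hingeR,freeL,freeR [[0.6433 0.3204 0.0781 0.0027]
 [0.6704 0.1579 0.0714 0.0015]
 [0.5167 0.302  0.1767 0.0028]
 [0.5411 0.1379 0.1719 0.0032]]
shaker front top corners [[0.4783 0.2924 0.075 ]
 [0.5061 0.1273 0.075 ]]
blue ((258.12841796875, 315.7348327636719), (61.396366119384766, 64.95628356933594), 1.3971810340881348) [[0.3212 0.1399 0.08  ]]
[[0.2338 0.2236 0.08  ]
 [0.4121 0.2256 0.08  ]
 [0.4101 0.0547 0.08  ]
 [0.2318 0.0559 0.08  ]]
blue ((381.90692138671875, 333.3827819824219), (66.02116394042969, 60.540157318115234), 85.2363510131836) [[ 0.2768 -0.2014  0.08  ]]
[[ 0.3593 -0.1107  0.08  ]
 [ 0.3752 -0.2787  0.08  ]
 [ 0.1955 -0.2907  0.08  ]
 [ 0.1805 -0.1258  0.08  ]]
```

Check on the measurements: the key spacing comes out at 58–61 mm, the lid hinge at z≈0.075 and the free edge at z≈0.174 (angle about 0.6). The hinge is about 163 mm from the front edge. These all agree with the given sizes. Now I'll close the fingers, lift and travel.

```bash
python3 -m pendant '[[[0,0,0.088,0,0,-20,1],[0,0,0.088,0,0,-20,1],[0,0,0.088,0,0,-20,1],[0,0,0,20,-30,0,1],[0,0,0,20,-30,0,1],[0,0,0,20,-30,0,1],[0,0,0,20,-30,0,1],[0,0,0,20,-30,0,1]]]' 20; python3 -m pendant '[[[0,0,0,20,-30,0,1],[0,0,0,20,-30,0,1],[0,0,0,20,-30,0,1],[0,0,0,20,-30,0,1],[0,0,0,20,-30,0,1],[0,0,0,20,-30,0,1],[0,0,0,20,-30,0,1],[0,0,0,0,0,0,1]]]'
```

```text
t: 0.77
ee_pos: [0.2511, -0.4586, 0.253]
orientation: [-0.0, 1.0, -0.014, -0.0]
ft_force: [1.1, 0.2, 0.2]
width: 0.0421
gripper_force: 0.0
t: 1.43
ee_pos: [0.399, -0.2492, 0.2534]
orientation: [-0.001, 1.0, -0.011, 0.001]
ft_force: [-0.8, 0.5, -0.1]
width: 0.0003
gripper_force: 0.0
```

```bash
python3 -m pendant '[[[0,0,0,9,-34,0,1],[0,0,0,9,-34,0,1],[0,0,0,9,-34,0,1],[0,0,0,9,-34,0,1],[0,0,0,9,-34,0,1],[0,0,0,9,-34,0,1],[0,0,0,9,-34,0,1],[0,0,0,9,-34,0,1]]]'; python3 -m pendant '[[[0,0,0,9,-34,0,1],[0,0,0,9,-34,0,1],[0,0,0,10,-34,0,1],[0,0,0,10,-34,0,1],[0,0,0,10,-34,0,1],[0,0,0,10,-30,0,1],[0,0,0,0,0,0,1],[0,0,0,0,0,0,1]]]';  python3 - <<'E'
from station import grab_frame
import cv2,pickle
o=[]
for n in("scene","top"):
    f=grab_frame(n); o.append(f["color"][:,:,::-1])
import numpy as np
cv2.imwrite("pics/b.png",np.hstack([cv2.resize(o[0][180:400,270:470],(400,440)),cv2.resize(o[1][160:360,160:342],(400,440))]))
E
```

```text
t: 2.1
ee_pos: [0.4757, 0.0171, 0.2534]
orientation: [0.0, 1.0, -0.014, -0.0]
ft_force: [1.4, -1.2, -1.0]
width: 0.0004
gripper_force: 0.0
t: 2.77
ee_pos: [0.5389, 0.215, 0.2525]
orientation: [0.0, 1.0, -0.012, -0.001]
ft_force: [-0.8, -0.7, 0.6]
width: 0.0004
gripper_force: 0.0
```

View pics/b.png

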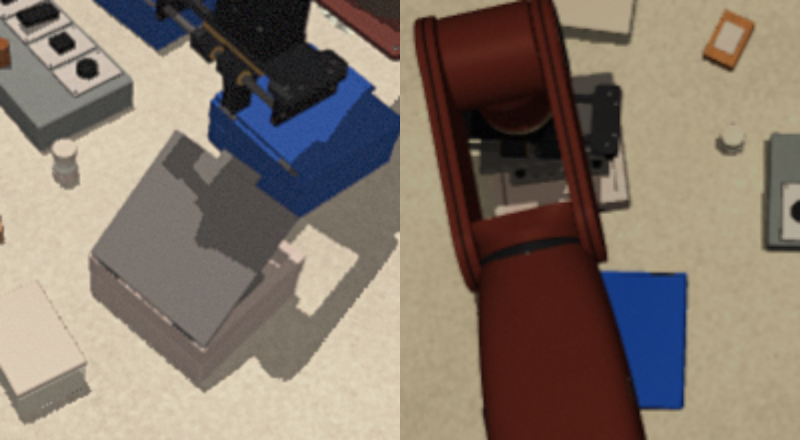

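The shut fingers are above the lid near its free edge, in line with the plan. Going down now.

```bash
python3 -m pendant '[[[0,0,0,0,0,25,1],[0,0,0,0,0,25,1],[0,0,0,0,0,12,1],[0,0,0,-2,0,10,1],[0,0,0,-2,0,10,1],[0,0,0,-2,0,10,1],[0,0,0,-2,0,10,1],[0,0,0,-2,0,10,1]]]'; python3 -m pendant '[[[0,0,0,-2,0,10,1],[0,0,0,-2,0,10,1],[0,0,0,-2,0,10,1],[0,0,0,-2,0,10,1],[0,0,0,-2,0,8,1],[0,0,0,0,0,4,1],[0,0,0,0,0,0,1]]]'
```

```text
t: 3.53
ee_pos: [0.5295, 0.2144, 0.1418]
orientation: [-0.0, 1.0, -0.014, 0.001]
ft_force: [-0.6, -0.3, 1.7]
width: 0.0004
gripper_force: 0.5
t: 4.12
ee_pos: [0.5182, 0.2145, 0.0881]
orientation: [0.0, 1.0, -0.014, -0.001]
ft_force: [0.1, -0.2, 0.3]
width: -0.0002
gripper_force: 0.0
```

```bash
python3 -m pendant '[[[0,0,0,0,0,2,1],[0,0,0,0,0,0,1]]]';python3 -m pendant '[[[0,0,0,0,0,2,1],[0,0,0,0,0,0,1]]]';python3 -m pendant '[[[0,0,0,0,0,2,1],[0,0,0,0,0,0,1]]]'
```

```text
t: 4.28
ee_pos: [0.5195, 0.2147, 0.0878]
orientation: [-0.0, 1.0, -0.014, 0.0]
ft_force: [0.8, 0.1, -0.5]
width: 0.0006
gripper_force: 0.0
t: 4.45
ee_pos: [0.5196, 0.2147, 0.0859]
orientation: [-0.0, 1.0, -0.014, 0.0]
ft_force: [0.7, -0.1, -0.1]
width: 0.0007
gripper_force: 0.3
t: 4.62
ee_pos: [0.5193, 0.2147, 0.0836]
orientation: [-0.0, 1.0, -0.014, 0.0]
ft_force: [0.6, -0.2, -0.1]
width: 0.0001
gripper_force: 0.4
```

```bash
python3 -m pendant '[[[0,0,0,0,0,2,1],[0,0,0,0,0,0,1]]]';python3 -m pendant '[[[0,0,0,0,0,2,1],[0,0,0,0,0,0,1]]]'; python3 - <<'E'
from station import grab_frame
import cv2
f=grab_frame("scene")["color"][:,:,::-1]
cv2.imwrite("pics/c.png",cv2.resize(f[200:400,290:470],(540,600)))
E
```

```text
t: 4.78
ee_pos: [0.519, 0.2146, 0.0814]
orientation: [-0.0, 1.0, -0.014, -0.0]
ft_force: [-0.5, 0.9, 0.6]
width: 0.0007
gripper_force: 0.4
t: 4.95
ee_pos: [0.5189, 0.2146, 0.0793]
orientation: [0.0, 1.0, -0.014, -0.0]
ft_force: [1.1, 0.2, 0.5]
width: 0.0006
gripper_force: 0.3
```

View pics/c.png

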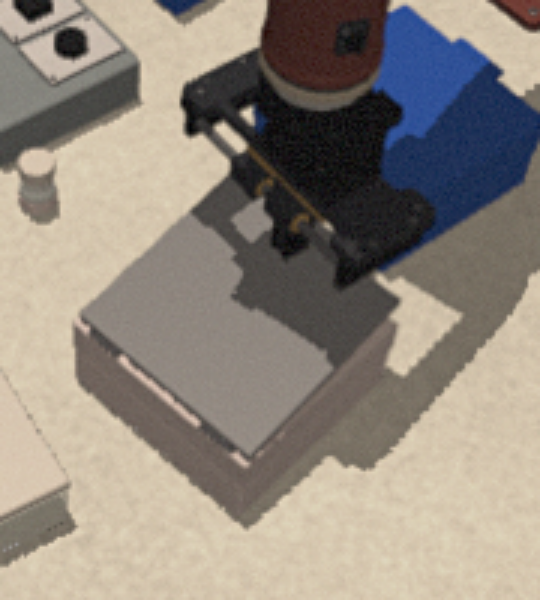

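The picture shows the lid almost flat, with the fingers near its free edge. There is no stop force yet, so I'll keep pressing.

```bash
for i in 1; do python3 -m pendant '[[[0,0,0,0,0,1.5,1],[0,0,0,0,0,0,1]]]'; python3 -m pendant '[[[0,0,0,0,0,1.5,1],[0,0,0,0,0,0,1]]]'; python3 -m pendant '[[[0,0,0,0,0,1.5,1],[0,0,0,0,0,0,1]]]'; done
```

```text
t: 5.17
ee_pos: [0.519, 0.2146, 0.0778]
orientation: [0.0, 1.0, -0.014, -0.0]
ft_force: [-0.2, 0.4, 1.5]
width: 0.0002
gripper_force: 0.3
t: 5.33
ee_pos: [0.519, 0.2146, 0.0764]
orientation: [0.0, 1.0, -0.014, -0.0]
ft_force: [0.4, 0.4, 0.1]
width: 0.0007
gripper_force: 0.3
t: 5.5
ee_pos: [0.519, 0.2146, 0.0749]
orientation: [0.0, 1.0, -0.014, -0.0]
ft_force: [0.9, 0.4, 1.1]
width: 0.0004
gripper_force: 0.3
```

```bash
python3 - <<'E'
from h import *
import pickle
from station import sensors
S=pickle.load(open("scene.pkl","rb"))
def pr(X):
    p=cv2.projectPoints(np.array([X],float),cv2.Rodrigues(S["R"])[0],S["t"],S["K"],np.array([S["k1"],0,0,0,0.]))[0].ravel(); return p.round(1),((p-[290,200])*3).round()
print("closed freeL",pr((.480,.295,.084)),"tcp",pr((.519,.2146,.075)), "open .1",pr((.482,.295,.1)))
print(rays(S,[(422.7,299),(373.3,351.7),(316.7,306)])and [plane(S,[p],.084)[0] for p in [(422.7,299),(373.3,351.7),(316.7,306)]])
print(sensors.observe())
E
```

```text
closed freeL (array([422. , 303.2]), array([396., 309.])) tcp (array([384.3, 290.4]), array([283., 271.])) open .1 (array([422.5, 299.3]), array([397., 298.]))
[array([0.47089876, 0.28770654, 0.084     ]), array([0.64504194, 0.32382915, 0.084     ]), array([0.67147786, 0.16366116, 0.084     ])]
{'t': 5.5, 'joint_positions': array([2.51694029e-01, 1.86454475e-01, 1.80009990e+00, 4.07824092e-05,
       1.15527460e+00, 1.84966049e+00]), 'dq': array([ 0.00154241, -0.00114864, -0.00136265, -0.00134885,  0.00045386,
       -0.00067619]), 'joint_torque': array([-3.04234168e-02, -4.40747738e+01, -3.49331045e+01, -1.84932793e-02,
        4.14954079e-02,  2.16110730e-04]), 'ee_pos': array([0.51899137, 0.21462859, 0.07486095]), 'orientation': array([ 1.29766152e-05,  9.99907605e-01, -1.35928802e-02, -1.18917956e-04]), 'ft_force': array([0.86626427, 0.44796368, 1.0755375 ]), 'wrist_torque': array([0.01687097, 0.0167266 , 0.00754414]), 'gripper_force': 0.2735106146290889, 'width': 0.0004186794692784119}
```

```bash
python3 -m pendant '[[[0,0,0,0,0,2,1],[0,0,0,0,0,0,1]]]';python3 -m pendant '[[[0,0,0,0,0,2,1],[0,0,0,0,0,0,1]]]'; python3 - <<'E'
from station import grab_frame
import cv2
f=grab_frame("scene")["color"][:,:,::-1]
f=cv2.convertScaleAbs(f,alpha=1.6,beta=20)
cv2.imwrite("pics/d.png",cv2.resize(f[240:350,340:450],(600,600),interpolation=cv2.INTER_CUBIC))
E
```

```text
t: 5.67
ee_pos: [0.519, 0.2146, 0.0728]
orientation: [0.0, 1.0, -0.014, -0.0]
ft_force: [-1.1, -0.3, -0.2]
width: 0.0005
gripper_force: 0.3
t: 5.83
ee_pos: [0.519, 0.2146, 0.0708]
orientation: [0.0, 1.0, -0.014, -0.0]
ft_force: [0.0, -0.0, -0.1]
width: 0.0005
gripper_force: 0.2
```

View pics/d.png

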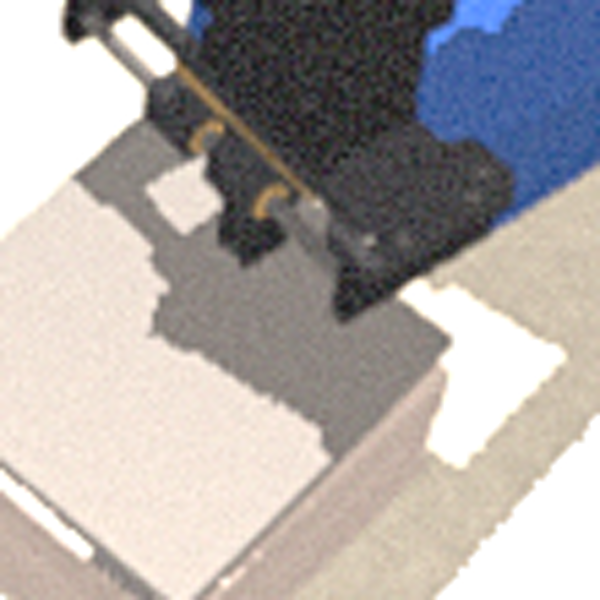

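The lid is almost shut: its corner at pixel (423,302) is about 87 mm up. The real tips seem to be roughly 10 mm above the reported TCP, so I'll press until I feel the stop.

```bash
for i in 1; do python3 -m pendant '[[[0,0,0,0,0,1.5,1],[0,0,0,0,0,0,1]]]'; python3 -m pendant '[[[0,0,0,0,0,1.5,1],[0,0,0,0,0,0,1]]]'; python3 -m pendant '[[[0,0,0,0,0,1.5,1],[0,0,0,0,0,0,1]]]'; done | grep -E "ee_pos|ft_f"
```

```text
ee_pos: [0.519, 0.2146, 0.0694]
ft_force: [0.0, -0.2, 1.0]
ee_pos: [0.5191, 0.2146, 0.0679]
ft_force: [0.6, 0.8, 0.3]
ee_pos: [0.519, 0.2146, 0.0664]
ft_force: [0.8, 0.6, 0.2]
```

```bash
cat >tip.py <<'E'
from station import grab_frame,sensors
from h import *
f=grab_frame("scene");c=f["color"][240:350,340:450].max(2)
m=(c<40)
print("tip lowest dark row, cols 380-390:",[240+np.nonzero(m[:,k-340])[0].max() if m[:,k-340].any() else 0 for k in range(376,394)])
g=f["color"][296:310,412:432].max(2); print(g)
p=cv2.projectPoints(np.array([sensors.observe()["ee_pos"]]),cv2.Rodrigues(f["R"])[0],f["t"],f["K"],np.array([f["k1"],0,0,0,0.]))[0].ravel(); print(p)
E
python3 tip.py; python3 -m pendant '[[[0,0,0,0,0,3,1],[0,0,0,0,0,0,1]]]'; python3 tip.py
```

```text
tip lowest dark row, cols 380-390: [np.int64(263), np.int64(262), np.int64(273), np.int64(274), np.int64(285), np.int64(285), np.int64(286), np.int64(288), np.int64(289), np.int64(289), np.int64(288), np.int64(287), np.int64(287), np.int64(286), np.int64(285), np.int64(285), np.int64(278), np.int64(278)]
[[ 72 101 152 186 206 212 214 211 211 210 211 215 208 210 210 190 170 137
  114 109]
 [ 69  72  89 120 160 195 215 209 209 210 207 211 209 205 210 207 208 189
  147 123]
 [ 77  72  69  71 100 149 196 214 209 208 201 204 209 204 211 213 211 213
  192 173]
 [ 79  74  75  73  70  89 144 185 199 201 209 207 205 214 212 217 214 211
  206 205]
 [ 75  74  73  75  69  70  86 118 162 196 213 208 209 209 214 210 208 204
  203 210]
 [ 75  73  76  75  76  71  71  73  96 152 198 215 211 207 211 208 207 204
  205 210]
 [ 80  76  74  76  74  76  74  69  68  85 151 194 211 211 205 209 208 204
  209 210]
 [ 78  72  72  74  75  76  72  73  74  73 110 175 213 217 213 215 214 209
  214 206]
 [ 79  77  76  73  76  72  77  76  65  68 116 176 210 211 214 210 206 207
  212 210]
 [ 77  74  73  74  76  69  76
[... 1387 characters left out ...]
3  76  75  74  76  73  72 101 151 194 215 207 209 212 211 209 208
  211 212]
 [ 78  76  74  75  76  73  78  77  69  86 151 197 208 213 215 212 212 209
  210 209]
 [ 71  72  75  73  75  74  74  73  68  75 126 186 210 212 215 209 205 214
  210 214]
 [ 74  74  79  75  76  74  75  75  72  89 158 203 209 210 207 201 205 208
  215 213]
 [ 74  80  79  76  80  71  73  72  77 124 185 212 213 207 204 207 204 210
  215 211]
 [ 77  75  74  68  77  75  72  80  90 135 179 202 210 205 203 209 208 212
  211 208]
 [ 77  76  72  78  77  77  83  96 110 123 157 197 208 212 209 209 209 206
  208 205]
 [ 68  78  71  73  77  78  99 117 116 115 164 203 213 213 212 211 215 207
  208 202]]
[383.85611577 293.48673418]
```

The lid is still moving down with the tip, so the contact is good. Carrying on.

```bash
for i in 1; do python3 -m pendant '[[[0,0,0,0,0,1.5,1],[0,0,0,0,0,0,1]]]'; python3 -m pendant '[[[0,0,0,0,0,1.5,1],[0,0,0,0,0,0,1]]]'; python3 -m pendant '[[[0,0,0,0,0,1.5,1],[0,0,0,0,0,0,1]]]'; done | grep -E "ee_pos|ft_f"; python3 tip.py
```

```text
ee_pos: [0.519, 0.2146, 0.0618]
ft_force: [0.1, 0.4, -0.3]
ee_pos: [0.519, 0.2146, 0.0604]
ft_force: [0.3, 0.4, 0.5]
ee_pos: [0.5191, 0.2146, 0.0589]
ft_force: [0.8, -0.3, 0.3]
tip lowest dark row, cols 380-390: [np.int64(265), np.int64(264), np.int64(276), np.int64(277), np.int64(287), np.int64(288), np.int64(289), np.int64(291), np.int64(291), np.int64(291), np.int64(290), np.int64(289), np.int64(288), np.int64(288), np.int64(287), np.int64(286), np.int64(280), np.int64(279)]
[[ 91 146 193 218 212 209 214 211 208 208 213 213 214 208 185 171 143 114
  110 115]
 [109 167 205 218 212 212 208 212 207 211 209 210 207 206 207 210 190 167
  149 116]
 [ 75  99 152 196 218 210 210 210 205 206 205 204 205 210 208 216 216 213
  190 145]
 [ 70  73  91 144 187 202 209 208 203 202 204 207 207 208 216 215 213 206
  206 189]
 [ 77  74  68  83 125 156 190 207 202 204 210 209 208 208 215 209 205 206
  208 206]
 [ 73  76  73  73  72  97 144 187 207 209 215 211 207 205 208 208 206 202
  207 210]
 [ 77  69  76  75  71  70  88 136 178 206 213 210 210 215 213 209 212 207
  208 211]
 [ 74  71  71  72  76  73  64  80 116 166 196 205 210 216 214 209 208 209
  208 211]
 [ 74  75  78  73  76  77  67  73  65  90 147 189 205 216 213 209 209 214
  213 210]
 [ 76  79  76  77  76  77  75  71  70  76 128 188 210 210 203 206 202 209
  216 212]
 [ 76  72  76  73  76  77  75  73  76  87 157 203 212 206 206 205 205 208
  212 208]
 [ 77  75  79  75  72  75  79  69  79 104 163 202 207 206 205 205 208 210
  210 207]
 [ 72  75  67  73  77  71  71  82  94 114 159 200 211 212 211 211 213 208
  209 208]
 [ 78  75  74  78  71  66  81 102 110 115 164 204 214 216 212 213 210 207
  202 207]]
[383.63941552 294.64664004]
```

```bash
for i in 1; do python3 -m pendant '[[[0,0,0,0,0,1.5,1],[0,0,0,0,0,0,1]]]'; python3 -m pendant '[[[0,0,0,0,0,1.5,1],[0,0,0,0,0,0,1]]]'; python3 -m pendant '[[[0,0,0,0,0,1.5,1],[0,0,0,0,0,0,1]]]'; done | grep -E "ee_pos|ft_f"; python3 - <<'E'
from station import grab_frame
import cv2,numpy as np
a=grab_frame("scene")["color"][:,:,::-1]; b=grab_frame("top")["color"][:,:,::-1]
a=cv2.convertScaleAbs(a,alpha=1.3,beta=10);b=cv2.convertScaleAbs(b,alpha=1.3,beta=10)
cv2.imwrite("pics/e.png",np.hstack([cv2.resize(a[240:390,300:450],(400,400),interpolation=cv2.INTER_CUBIC),cv2.resize(b[180:290,180:290],(400,400),interpolation=cv2.INTER_CUBIC)]))
E
```

```text
ee_pos: [0.519, 0.2146, 0.0574]
ft_force: [1.4, -0.0, 0.5]
ee_pos: [0.5191, 0.2146, 0.0559]
ft_force: [-0.3, 0.4, 0.2]
ee_pos: [0.5192, 0.2147, 0.0554]
ft_force: [-2.0, -0.9, 6.4]
```

View pics/e.png

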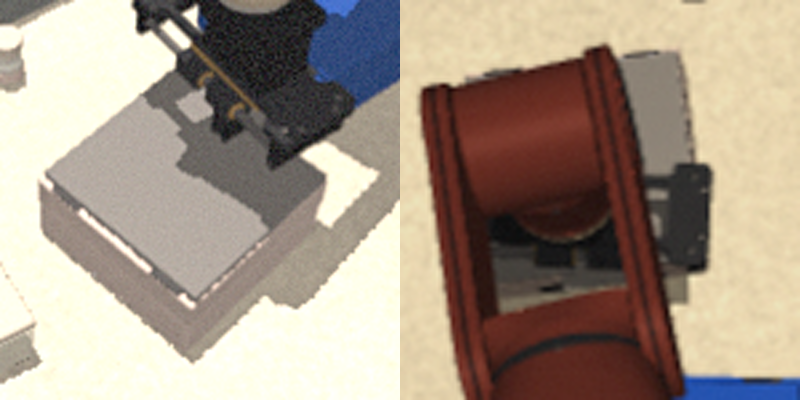

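The force rises sharply to 6.4 N at a reported z of 0.0554, and the lid lies flat, so that is its stop (real height 0.084). The tips are therefore about 28 mm above the reported TCP z. I'll press firmly once, then lift and move to the rocker.

```bash
python3 -m pendant '[[[0,0,0,0,0,1.5,1],[0,0,0,0,0,0,1],[0,0,0,0,0,0,1]]]'; python3 -m pendant '[[[0,0,0,0,0,-10,1],[0,0,0,0,0,-30,1],[0,0,0,0,0,-30,1],[0,0,0,0,0,-20,1],[0,0,0,0,30,0,1],[0,0,0,0,30,0,1],[0,0,0,0,30,0,1],[0,0,0,0,30,0,1]]]';python3 -m pendant '[[[0,0,0,0,38,0,1],[0,0,0,0,38,0,1],[0,0,0,0,38,0,1],[0,0,0,0,38,0,1],[0,0,0,0,38,0,1],[0,0,0,0,38,0,1],[0,0,0,0,38,0,1],[0,0,0,0,38,0,1]]]'; python3 -m pendant '[[[0,0,0,0,0,0,1],[0,0,0,0,0,0,1]]]'
```

```text
t: 8.05
ee_pos: [0.5192, 0.2147, 0.0552]
orientation: [0.0, 1.0, -0.013, 0.0]
ft_force: [-7.6, -2.7, 14.6]
width: 0.0003
gripper_force: 7.7
t: 8.72
ee_pos: [0.5157, 0.0937, 0.1435]
orientation: [0.0, 1.0, -0.013, 0.0]
ft_force: [0.4, -0.5, 0.3]
width: 0.0003
gripper_force: 0.0
t: 9.38
ee_pos: [0.5073, -0.2111, 0.1434]
orientation: [0.0, 1.0, -0.014, 0.0]
ft_force: [0.8, 0.4, 0.9]
width: 0.0008
gripper_force: 0.0
t: 9.55
ee_pos: [0.5072, -0.2111, 0.1431]
orientation: [-0.0, 1.0, -0.016, -0.0]
ft_force: [0.5, 0.1, -0.7]
width: 0.0004
gripper_force: 0.0
```

```bash
python3 - <<'E'
from station import grab_frame
import cv2,numpy as np,pickle
f=grab_frame("scene");pickle.dump(f,open("s2.pkl","wb"));g=grab_frame("top");pickle.dump(g,open("t2.pkl","wb"))
a=f["color"][:,:,::-1];b=g["color"][:,:,::-1]
I=cv2.INTER_CUBIC
r1=np.hstack([cv2.resize(a[155:255,230:340],(440,400),interpolation=I),cv2.resize(a[240:375,300:435],(360,400),interpolation=I)])
r2=np.hstack([cv2.resize(b[180:290,180:440],(473,200),interpolation=I),np.zeros((200,327,3),np.uint8)])
cv2.imwrite("pics/f.png",np.vstack([r1,r2]))
E
```

```text
(no output)
```

View pics/f.png

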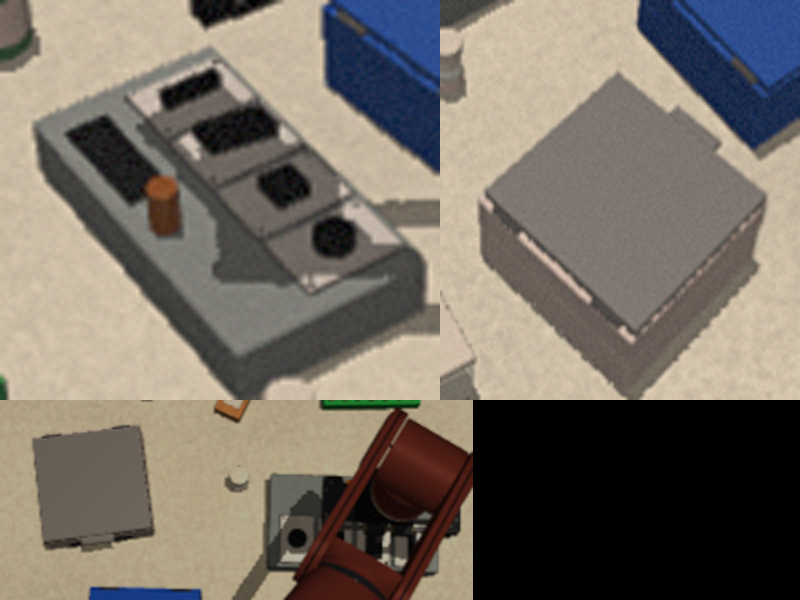

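The lid is shut flat, with its corners level in both views. The gripper is above the console and its lower tip is near scene pixel (291,159). I'll check where the tip is over the rocker.

```bash
python3 - <<'E'
from h import *
import pickle
np.set_printoptions(precision=4,suppress=True)
f=pickle.load(open("s2.pkl","rb"));T=pickle.load(open("top.pkl","rb"));S=pickle.load(open("scene.pkl","rb"))
P=lambda X:cv2.projectPoints(np.array([X],float),cv2.Rodrigues(f["R"])[0],f["t"],f["K"],np.array([f["k1"],0,0,0,0.]))[0].ravel()
e=[.5072,-.2111,.1431]
print("tcp",P(e),"tcp+28",P([e[0],e[1],.171]),"rib",P([.516,-.2125,.08]))
m=f["color"][110:172,270:315].max(2)<40
for r in range(140,166): 
    k=np.nonzero(m[r-110])[0]; print(r,(k.min()+270,k.max()+270,len(k)) if len(k) else None)
# mask outlines of console plates: aluminium plate centres in top
c=T["color"][220:276,328:424].astype(int)
m=((c.min(2)>150)).astype(np.uint8);n,l,s,ce=cv2.connectedComponentsWithStats(m)
for i in range(1,n):
    if s[i,4]>80:
        r=cv2.minAreaRect(np.argwhere(l==i)[:,::-1].astype(np.float32)); px=np.array(r[0])+[328,220]; print("plate",r,plane(T,[px],.053)[0])
for nm,q,fr in(("S",(287,183),S),("T",(385,257),T)):pass
E
```

```text
tcp [283.2025 167.1522] tcp+28 [282.6971 158.7875] rib [281.2989 186.1917]
140 (np.int64(271), np.int64(313), 36)
141 (np.int64(271), np.int64(313), 36)
142 (np.int64(272), np.int64(313), 35)
143 (np.int64(273), np.int64(312), 27)
144 (np.int64(274), np.int64(312), 28)
145 (np.int64(275), np.int64(312), 29)
146 (np.int64(276), np.int64(312), 25)
147 (np.int64(277), np.int64(312), 30)
148 (np.int64(277), np.int64(312), 32)
149 (np.int64(278), np.int64(311), 31)
150 (np.int64(278), np.int64(308), 28)
151 (np.int64(278), np.int64(306), 29)
152 (np.int64(278), np.int64(303), 26)
153 (np.int64(278), np.int64(301), 24)
154 (np.int64(278), np.int64(298), 18)
155 (np.int64(278), np.int64(296), 17)
156 (np.int64(279), np.int64(293), 15)
157 (np.int64(279), np.int64(291), 13)
158 (np.int64(279), np.int64(289), 11)
159 (np.int64(280), np.int64(285), 6)
160 (np.int64(281), np.int64(282), 2)
161 None
162 None
163 None
164 None
165 None
```

```bash
python3 - <<'E'
import pickle,cv2,numpy as np
f=pickle.load(open("s2.pkl","rb"))["color"][:,:,::-1]
g=pickle.load(open("t2.pkl","rb"))["color"][:,:,::-1]
I=cv2.INTER_CUBIC
a=cv2.convertScaleAbs(cv2.resize(f[100:220,230:330],(500,600),interpolation=I),alpha=1.6,beta=20)
b=cv2.convertScaleAbs(cv2.resize(g[210:280,320:430],(300,191),interpolation=I),alpha=1.6,beta=20)
cv2.imwrite("pics/g.png",np.hstack([a,np.vstack([b,np.zeros((409,300,3),np.uint8)])]))
E
```

```text
(no output)
```

View pics/g.png

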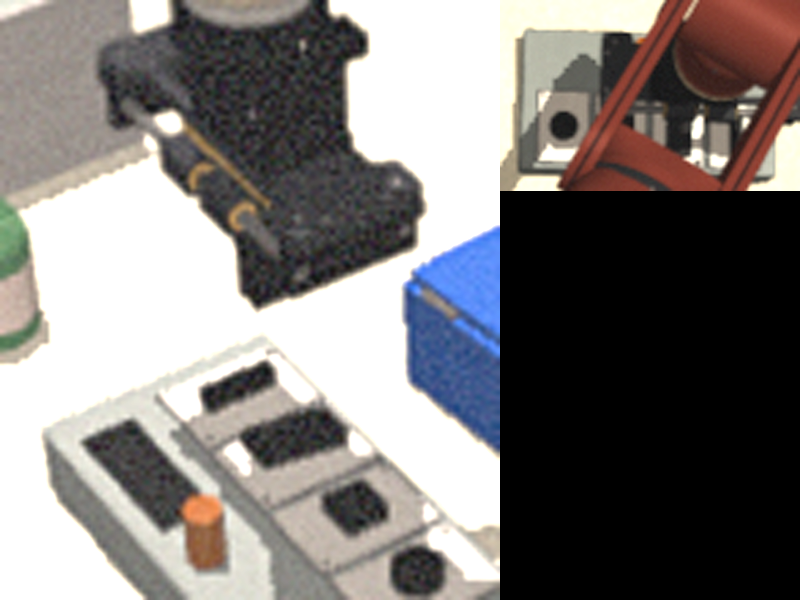

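```bash
python3 - <<'E'
from h import *
import pickle
np.set_printoptions(precision=4,suppress=True)
T=pickle.load(open("t2.pkl","rb"));S=pickle.load(open("s2.pkl","rb"))
for z in(.15,.18):print("e: body -y end, expect y .12 x .519+-.037",plane(T,[(265.3,225.4),(264.5,254)],z))
print("e shadowless scene corner: ",[plane(S,[(402,301.8)],z)[0] for z in(.13,.155,.18)])
print("g scene corner",[plane(S,[(281.5,160.5)],z)[0] for z in(.21,.24,.27)])
m=(T["color"][215:275,340:430].max(2)<40).astype(np.uint8)
for r in m: print("".join(".#"[v] for v in r))
E
```

```text
e: body -y end, expect y .12 x .519+-.037 [[0.561  0.1217 0.15  ]
 [0.4823 0.1219 0.15  ]]
e: body -y end, expect y .12 x .519+-.037 [[0.5546 0.1197 0.18  ]
 [0.4773 0.1198 0.18  ]]
e shadowless scene corner:  [array([0.54 , 0.287, 0.13 ]), array([0.5545, 0.2985, 0.155 ]), array([0.5691, 0.3099, 0.18  ])]
g scene corner [array([ 0.5386, -0.1656,  0.21  ]), array([ 0.5578, -0.1337,  0.24  ]), array([ 0.5771, -0.1018,  0.27  ])]
..........................................................................................
..........................................................................................
..........................................................................................
..............................................##..........................................
..............................................##..........................................
.............................................##...........................................
.............................................##...........................................
...................#########....
[... 4090 characters left out ...]
......................................##.....#.................
.................#..............................................###.......................
..........#.....#####...........................................##.....#..................
...............##########......................................###........................
.........#.....#############...................................##.....#...................
###.....#.............########................................###.........................
..#....##...##..........########.............................###.....#....................
.......#..###..............#######.........................#####....#.....................
```

The top view confirms the gripper's xy agrees with the reported TCP; only z is offset. Moving onto the rib: 10 mm in x, then down.

```bash
python3 -m pendant '[[[0,0,0,5,0.5,0,1],[0,0,0,5,0.5,0,1],[0,0,0,0,0,20,1],[0,0,0,0,0,20,1],[0,0,0,0,0,20,1],[0,0,0,0,0,15,1],[0,0,0,0,0,5,1],[0,0,0,0,0,0,1]]]'; for i in 1; do python3 -m pendant '[[[0,0,0,0,0,3,1],[0,0,0,0,0,0,1]]]'; python3 -m pendant '[[[0,0,0,0,0,3,1],[0,0,0,0,0,0,1]]]'; python3 -m pendant '[[[0,0,0,0,0,3,1],[0,0,0,0,0,0,1]]]';python3 -m pendant '[[[0,0,0,0,0,3,1],[0,0,0,0,0,0,1]]]'; done | grep -E "ee_pos|ft_f"
```

```text
t: 10.32
ee_pos: [0.5169, -0.2089, 0.0615]
orientation: [-0.001, 1.0, -0.013, -0.001]
ft_force: [0.3, -0.2, -0.7]
width: 0.0004
gripper_force: 0.0
ee_pos: [0.5185, -0.2105, 0.061]
ft_force: [0.4, 0.4, -0.5]
ee_pos: [0.518, -0.2107, 0.0577]
ft_force: [0.3, -0.7, -0.9]
ee_pos: [0.5175, -0.2105, 0.054]
ft_force: [-0.4, -0.5, -0.4]
ee_pos: [0.5172, -0.2104, 0.0506]
ft_force: [-0.6, 0.9, -0.5]
```

```bash
for i in 1; do python3 -m pendant '[[[0,0,0,0,0,2,1],[0,0,0,0,0,0,1]]]'; python3 -m pendant '[[[0,0,0,0,0,2,1],[0,0,0,0,0,0,1]]]'; python3 -m pendant '[[[0,0,0,0,0,2,1],[0,0,0,0,0,0,1]]]'; done | grep -E "ee_pos|ft_f|gripper_f"; python3 - <<'E'
from station import grab_frame
from h import *
f=grab_frame("scene");print([b for b in blobs(f,(238,165,325,230),lo=20,hi=3000)])
E
```

```text
ee_pos: [0.5173, -0.2104, 0.0487]
ft_force: [-0.5, 0.3, -0.1]
gripper_force: 0.0
ee_pos: [0.518, -0.2105, 0.0473]
ft_force: [0.1, 0.0, 1.7]
gripper_force: 0.4
ee_pos: [0.5184, -0.2107, 0.0455]
ft_force: [1.7, 0.3, 1.8]
gripper_force: 1.0
[(np.int32(22), np.float64(265.41), np.float64(166.59), np.int32(8), np.int32(6)), (np.int32(813), np.float64(289.69), np.float64(176.68), np.int32(43), np.int32(29)), (np.int32(226), np.float64(258.12), np.float64(193.73), np.int32(23), np.int32(22)), (np.int32(91), np.float64(300.58), np.float64(201.13), np.int32(12), np.int32(11)), (np.int32(82), np.float64(312.82), np.float64(214.04), np.int32(11), np.int32(9))]
```

Contact at about 0.048. The stop should come about 8.5 mm lower.

```bash
for i in 1; do python3 -m pendant '[[[0,0,0,0,0,2,1],[0,0,0,0,0,0,1]]]'; python3 -m pendant '[[[0,0,0,0,0,2,1],[0,0,0,0,0,0,1]]]'; python3 -m pendant '[[[0,0,0,0,0,1.5,1],[0,0,0,0,0,0,1]]]'; done | grep -E "ee_pos|ft_f|gripper_f"
```

```text
ee_pos: [0.518, -0.2108, 0.0433]
ft_force: [1.9, -1.0, 3.3]
gripper_force: 1.5
ee_pos: [0.5175, -0.2106, 0.0409]
ft_force: [2.0, 0.2, 2.4]
gripper_force: 1.3
ee_pos: [0.5177, -0.2106, 0.0399]
ft_force: [1.8, 1.4, 5.1]
gripper_force: 2.5
```

```bash
for i in 1; do python3 -m pendant '[[[0,0,0,0,0,1,1],[0,0,0,0,0,0,1]]]'; python3 -m pendant '[[[0,0,0,0,0,1,1],[0,0,0,0,0,0,1],[0,0,0,0,0,0,1]]]'; done | grep -E "ee_pos|ft_f|gripper_f"
```

```text
ee_pos: [0.5178, -0.2107, 0.0397]
ft_force: [-0.2, 1.1, 10.1]
gripper_force: 4.9
ee_pos: [0.5179, -0.2107, 0.0395]
ft_force: [-1.9, 2.1, 15.8]
gripper_force: 7.6
```

Hard stop at 0.0397, with the rib down about 8.5 mm. Now lift and go to the round key.

```bash
python3 -m pendant '[[[0,0,0,0,0,-15,1],[0,0,0,0,0,-30,1],[0,0,0,-5,-25,0,1],[0,0,0,-5,-25,0,1],[0,0,0,-5,-25,0,1],[0,0,0,-5,-25,0,1],[0,0,0,-5,-18,0,1],[0,0,0,0,0,0,1]]]';  python3 -m pendant '[[[0,0,0,0,0,15,1],[0,0,0,0,0,15,1],[0,0,0,0,0,8,1],[0,0,0,0,0,0,1],[0,0,0,0,0,0,1]]]'; python3 - <<'E'
from station import grab_frame
from h import *
import pickle
f=grab_frame("scene");S=pickle.load(open("scene.pkl","rb"))
# bystanders displaced? vial orange
for q in(S,f):
    c=q["color"][165:255,238:330].astype(int);m=(c[...,0]>c[...,2]+50);y,x=np.nonzero(m);print("vial",x.mean()+238,y.mean()+165)
E
```

```text
t: 13.12
ee_pos: [0.4931, -0.0885, 0.0811]
orientation: [-0.001, 1.0, -0.012, -0.002]
ft_force: [-0.6, 0.3, -1.4]
width: 0.0002
gripper_force: 0.0
t: 13.53
ee_pos: [0.4949, -0.0921, 0.0439]
orientation: [-0.0, 1.0, -0.014, -0.001]
ft_force: [0.3, -0.6, -0.6]
width: 0.0007
gripper_force: 0.0
vial 270.1320754716981 203.32075471698113
vial 271.5909090909091 203.5909090909091
```

```bash
for i in 1; do python3 -m pendant '[[[0,0,0,0,0,3,1],[0,0,0,0,0,0,1]]]'; python3 -m pendant '[[[0,0,0,0,0,3,1],[0,0,0,0,0,0,1]]]'; python3 -m pendant '[[[0,0,0,0,0,2,1],[0,0,0,0,0,0,1]]]';  python3 -m pendant '[[[0,0,0,0,0,2,1],[0,0,0,0,0,0,1]]]'; done | grep -E "ee_pos|ft_f|gripper_f"
```

```text
ee_pos: [0.4961, -0.0922, 0.0419]
ft_force: [-0.5, -0.3, 0.6]
gripper_force: 0.0
ee_pos: [0.4957, -0.0919, 0.0385]
ft_force: [-0.5, 0.1, 0.3]
gripper_force: 0.0
ee_pos: [0.496, -0.0919, 0.0366]
ft_force: [-0.0, -0.0, 0.9]
gripper_force: 0.0
ee_pos: [0.4959, -0.0919, 0.0347]
ft_force: [0.2, 0.4, 1.4]
gripper_force: 0.7
```

```bash
for i in 1; do python3 -m pendant '[[[0,0,0,0,0,2,1],[0,0,0,0,0,0,1]]]'; python3 -m pendant '[[[0,0,0,0,0,2,1],[0,0,0,0,0,0,1]]]'; python3 -m pendant '[[[0,0,0,0,0,2,1],[0,0,0,0,0,0,1]]]';  python3 -m pendant '[[[0,0,0,0,0,1.5,1],[0,0,0,0,0,0,1]]]';  python3 -m pendant '[[[0,0,0,0,0,1,1],[0,0,0,0,0,0,1]]]'; done | grep -E "ee_pos|ft_f|gripper_f"
```

```text
ee_pos: [0.496, -0.0919, 0.0326]
ft_force: [1.1, -0.7, 1.8]
gripper_force: 0.9
ee_pos: [0.496, -0.0919, 0.0305]
ft_force: [-0.6, 0.3, 1.4]
gripper_force: 0.7
ee_pos: [0.4961, -0.0919, 0.0294]
ft_force: [-2.7, 0.9, 11.4]
gripper_force: 5.1
ee_pos: [0.4961, -0.092, 0.0293]
ft_force: [-7.9, 2.2, 21.0]
gripper_force: 10.9
ee_pos: [0.4962, -0.092, 0.0292]
ft_force: [-11.9, 2.1, 30.0]
gripper_force: 14.7
```

Round key home: hard stop at 0.0293 after about 8 mm of travel, and the +28.7 mm offset matches the lid's. Next is the square key, 60 mm along.

```bash
python3 -m pendant '[[[0,0,0,0,0,-15,1],[0,0,0,0,0,-25,1],[0,0,0,0,20,0,1],[0,0,0,0,20,0,1],[0,0,0,0,20,0,1],[0,0,0,0,0,0,1],[0,0,0,0,0,0,1]]]'; python3 -m pendant '[[[0,0,0,0,0,15,1],[0,0,0,0,0,8,1],[0,0,0,0,0,0,1],[0,0,0,0,0,0,1]]]';  for i in 1; do python3 -m pendant '[[[0,0,0,0,0,2,1],[0,0,0,0,0,0,1]]]'; python3 -m pendant '[[[0,0,0,0,0,2,1],[0,0,0,0,0,0,1]]]'; python3 -m pendant '[[[0,0,0,0,0,2,1],[0,0,0,0,0,0,1]]]';done
```

```text
t: 15.67
ee_pos: [0.4936, -0.1522, 0.0655]
orientation: [-0.0, 1.0, -0.015, -0.0]
ft_force: [-0.2, 0.6, -0.1]
width: 0.0005
gripper_force: 0.0
t: 16.0
ee_pos: [0.4932, -0.1507, 0.0422]
orientation: [-0.001, 1.0, -0.013, -0.001]
ft_force: [-0.4, 0.4, 0.4]
width: 0.0006
gripper_force: 0.0
t: 16.17
ee_pos: [0.4944, -0.1516, 0.0413]
orientation: [0.0, 1.0, -0.013, 0.0]
ft_force: [-0.5, 0.5, -0.3]
width: 0.0004
gripper_force: 0.0
t: 16.33
ee_pos: [0.4942, -0.1518, 0.0392]
orientation: [0.0, 1.0, -0.014, 0.0]
ft_force: [-1.1, 0.4, -0.3]
width: 0.0006
gripper_force: 0.0
t: 16.5
ee_pos: [0.494, -0.1518, 0.0369]
orientation: [-0.0, 1.0, -0.014, -0.0]
ft_force: [0.1, 0.3, -0.6]
width: 0.0004
gripper_force: 0.0
```

Before the last press I'll lift and check the rocker and round key, since the order matters.

```bash
python3 -m pendant '[[[0,0,0,0,0,-35,1],[0,0,0,0,0,-35,1],[0,0,0,0,0,-30,1],[0,0,0,0,0,0,1]]]' | head -2; python3 - <<'E'
from station import grab_frame
import cv2,numpy as np,pickle
f=grab_frame("scene");pickle.dump(f,open("s3.pkl","wb"))
g=lambda c:cv2.convertScaleAbs(cv2.resize(c[160:235,235:330,::-1],(500,395),interpolation=cv2.INTER_CUBIC),alpha=1.6,beta=25)
o=g(pickle.load(open("scene.pkl","rb"))["color"])
cv2.imwrite("pics/i.png",cv2.resize(np.hstack([o,g(f["color"])]),(800,316)))
E
```

```text
t: 16.83
ee_pos: [0.4984, -0.1538, 0.1444]
```

View pics/i.png

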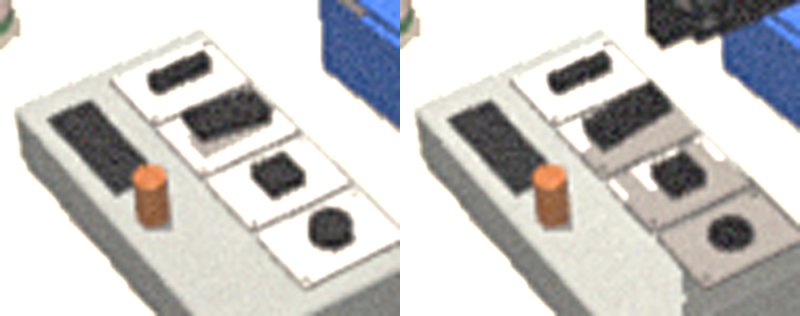

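The right half shows the rocker's far end (590,140) down, the round key low, the square key still up, and the bar and vial unchanged. Now the square key.

```bash
python3 -m pendant '[[[0,0,0,0,0,30,1],[0,0,0,0,0,35,1],[0,0,0,0,0,25,1],[0,0,0,0,0,8,1],[0,0,0,0,0,0,1],[0,0,0,0,0,0,1]]]'|head -3;  for i in 1; do python3 -m pendant '[[[0,0,0,0,0,2,1],[0,0,0,0,0,0,1]]]'; python3 -m pendant '[[[0,0,0,0,0,2,1],[0,0,0,0,0,0,1]]]'; python3 -m pendant '[[[0,0,0,0,0,2,1],[0,0,0,0,0,0,1]]]'; python3 -m pendant '[[[0,0,0,0,0,2,1],[0,0,0,0,0,0,1]]]';done | grep -E "ee_pos|ft_f|gripper_f"
```

```text
t: 17.38
ee_pos: [0.4939, -0.1517, 0.039]
orientation: [-0.0, 1.0, -0.014, -0.001]
ee_pos: [0.4953, -0.1524, 0.0386]
ft_force: [-0.2, 1.3, 0.5]
gripper_force: 0.0
ee_pos: [0.4947, -0.1521, 0.0359]
ft_force: [0.5, -0.3, -0.4]
gripper_force: 0.0
ee_pos: [0.4943, -0.1519, 0.0333]
ft_force: [0.5, -0.6, -0.0]
gripper_force: 0.0
ee_pos: [0.4944, -0.1519, 0.0313]
ft_force: [-0.2, 1.2, 1.5]
gripper_force: 0.9
```

```bash
for i in 1; do python3 -m pendant '[[[0,0,0,0,0,2,1],[0,0,0,0,0,0,1]]]'; python3 -m pendant '[[[0,0,0,0,0,2,1],[0,0,0,0,0,0,1]]]'; python3 -m pendant '[[[0,0,0,0,0,1,1],[0,0,0,0,0,0,1]]]'; done | grep -E "ee_pos|ft_f|gripper_f"
```

```text
ee_pos: [0.4944, -0.1519, 0.0295]
ft_force: [-1.1, 0.9, 4.4]
gripper_force: 2.4
ee_pos: [0.4945, -0.152, 0.0293]
ft_force: [-7.8, 4.0, 19.7]
gripper_force: 10.3
ee_pos: [0.4946, -0.152, 0.0292]
ft_force: [-11.2, 4.9, 27.8]
gripper_force: 13.9
```

Same stop height as the round key, so the square key is home. Lift clear and compare the keys by pixels.

```bash
python3 -m pendant '[[[0,0,0,0,0,-15,1],[0,0,0,0,0,-35,1],[0,0,0,0,0,-35,1],[0,0,0,0,0,-35,1],[0,0,0,0,0,-30,1],[0,0,0,0,0,0,1],[0,0,0,0,0,0,1]]]'; python3 - <<'E'
from station import grab_frame
from h import *
import pickle
f=grab_frame("scene")
for q in(pickle.load(open("scene.pkl","rb")),pickle.load(open("s3.pkl","rb")),f):
    print([tuple(map(float,b)) for b in blobs(q,(240,165,325,230),lo=40)])
E
```

```text
t: 19.13
ee_pos: [0.4956, -0.1525, 0.1782]
orientation: [0.001, 1.0, -0.014, 0.002]
ft_force: [0.1, -0.0, -0.3]
width: 0.0003
gripper_force: 0.0
[(66.0, 277.11, 176.8, 15.0, 9.0), (153.0, 288.47, 186.96, 21.0, 12.0), (227.0, 258.04, 193.96, 22.0, 22.0), (80.0, 300.36, 201.29, 12.0, 10.0), (74.0, 312.97, 214.01, 10.0, 9.0)]
[(86.0, 303.42, 166.59, 24.0, 6.0), (67.0, 277.0, 176.84, 15.0, 9.0), (166.0, 288.22, 187.24, 20.0, 16.0), (222.0, 258.1, 193.9, 22.0, 22.0), (88.0, 300.64, 201.12, 12.0, 11.0), (68.0, 313.07, 214.88, 11.0, 9.0)]
[(68.0, 277.1, 176.82, 15.0, 9.0), (165.0, 288.16, 187.19, 20.0, 16.0), (223.0, 258.1, 193.92, 22.0, 22.0), (62.0, 300.56, 202.34, 12.0, 8.0), (69.0, 313.03, 214.77, 11.0, 8.0)]
```

The square key has dropped like the round one, and the bar key has not moved. Handing in.

```bash
python3 -c "
from station import arm
print(arm.sign_off())"
```

```text
the job is handed in; nothing more can be done
None
```

I shut the lid, tipped the rocker to on, then pressed the round and square keys, each to a firm stop and in that order; the bar key and vial show no movement, I didn't re-measure the other bystanders, and the job is handed in at about 19 s.

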